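# Uncap the fuel-gas filter (left-hand thread)

### The job

Take the notched brass cap off its gas filter housing and set it down gently in the steel tray, bar upward. As on all fuel-gas fittings the notches mean a left-hand thread, so it comes loose clockwise (seen from above), about a quarter turn; leave the plain round cap screwed on its own housing.

Things in the scene. Friction and masses are not known exactly. Their poses are not given: they have to be found in the camera images.
- notched_cap_bar (a point): Cap to remove: brass, 150 g, 55 mm tall; star-like flange 64 mm across, 8 mm thick, with six deep V notches. On it a grip bar 50 mm long (x), 14 wide (y), 30 tall; z up. Point: centre of the bar, 15 mm above the flange, 40 mm above the cap's lowest face (a plug with two thread lugs, radius 24 mm). 85 mm above the bench when seated. Turns easily.
- housing_notched: Aluminium filter housing under the notched cap, fixed: round, 62 mm diameter, rim 62 mm high, foot 84 mm. Origin: centre of its underside. Interrupted left-hand thread: anticlockwise (from above) the cap turns some 15 degrees at most to a hard stop; turned clockwise by 55 to 120 degrees (best 75 to 90) it is free and lifts straight up, clear once raised 20 mm.
- plain_cap_bar (a point): Cap to leave alone: brass, same size and grip bar, but its flange is a smooth round disc 58 mm across without notches; right-hand thread; on an identical-looking housing. Point: centre of its bar, 85 mm above the bench.
- tray_in (a point): Centre of the inner floor of an open steel tray fixed to the bench: outside 120 mm (x) by 100 mm (y), 16 mm high, walls and floor 3 mm thick; this point is 3 mm above the bench.
Things that resemble listed ones, but are neither listed nor needed, are in the scene too. Leave any turquoise look-alike of the part that bears tray_in alone.

How it is judged:
By the outcome, as a careful person would: the job done as asked, in the order asked, and still so for the second after the job is handed in, with the robot touching nothing.
It also fails if it takes over 42 s, if anything falls off the work surface, if the arm or the gripper's body presses on something with over 40 N, if the wrist force passes 120 N, or if a joint passes its speed limit or range.

### The arm

A 6-joint arm with a two-finger parallel gripper is mounted at the origin on a cart in front of the work surface, level with it; the furniture and walls round the work are solid. World frame = base frame: x ahead of the robot, y to its left, z up, the work surface at z = 0. Lengths are in m, angles in rad, forces in N, time in s.
With the tool pointing down it reaches from about 0.325 to 0.9 m from the base axis. Payload 6.1 kg.
Tool frame: the origin (TCP) lies on the centre line of the jaws, within the pads' length; the fingertips stand 19 mm ahead of it and the grasp point (between the pads) is the TCP (manip.tip_extent is the distance from the TCP to the fingertips, in m); z points along the fingers, y is the line along which they close (so a half turn about z gives the same grasp; the last joint's range is limited). The gripper opens to 85 mm and grips with 20 to 120 N. Pads are 22 mm wide; open, the fingers measure 114 mm over their backs; the gripper's body (76 mm by 85 mm) begins 54 mm behind the grasp point. The pads swing forward as they close: fully open they stand 13 mm farther back than shut.
Start: joints at [-0.126, 0.22, 1.526, -0, 1.395, -0.126], TCP at [0.625, -0, 0.25] pointing down, gripper open.
Joint ranges: [-2.98, 2.98], [-0.91, 2.08], [0.09, 2.57], [-1.24, 4.39], [0.2, 2.65], [-2.68, 2.68]. Speed limits (rad/s): [2.57, 2.57, 3.01, 3.14, 3.14, 3.14].

### API

Orientations are given as a rotation vector (axis times angle).
In Python, from plant import manip, snapshot, get_calibration, look_for, landmark_of gives the robot as it stands.
- The arm moves only by the tool send_rows, never from a script. Its argument "commands" is a list of rows, each a list of 2 entries, a list of its own where there are three numbers: the shift along the world's x, y, z in m, then the turn, a rotation vector about the world's x, y, z in degrees. A call has 1 to 20 rows; each row shifts and turns the commanded pose from where the row before left it; what a row does not reach is not made up. A row lasts 1/12 s, in which the tool goes at most 41.7 mm and 7.16 degrees, less where a joint would pass 70% of its speed; a pose out of reach is approached as far as the arm can. A call is refused whole if a number of a shift passes 0.0417 or a number of a turn 7.16, either way. A call with a gripper value outside its range is refused whole. "hand" is the opening, from 0 (shut) to 1 (fully open), set as the call begins (left out, the last holds). The fingers move at their own pace and stop on an object; "squeeze" is the grip in N (left out, the last holds). Time passes only in rows, so rows that do not move let the fingers close. It gives the time, the measured TCP pose, the force, the opening and the grip force at its end, in the units of the state.
- manip.get_state(): the state, without advancing time (a new reading comes with each control period).
- snapshot(name): name is "scene" or "side" or "wrist"; returns the picture (384x512x3 uint8, red, green, blue); there is no depth.
- get_calibration(name): a dict with "intrinsics" (3x3 intrinsics, pixels), "k1" (the pictures are not rectified: a ray, as slopes to the right and down, at radius r is drawn at 1 + k1 r^2 times it, then the intrinsics apply), "world_to_cam" (4x4, takes a point from world to camera coordinates). Camera axes: x right, y up, looking along -z (the intrinsics and any distortion apply to the point x, -y, -z); pixel columns grow to the right and rows downward; lengths in m; the calibration is good to about 2 mm. A picture is of the moment at which its call begins: read the wrist's pose just before it. get_calibration takes no time and is no camera call; for the wrist camera it gives the pose at the moment of the call.
- manip.hand_in(): hands the job in; it is judged then, once.
Trained networks look in the newest picture that a camera, given by its name, has taken for a name from the list of things; names that differ only in an ending like _2 or _b are one class to them, and where a whole thing is asked for, a point or a joint stands for the part that bears it (a point fixed in the world has none). Each returns a list of dicts, best first, with "confidence" (0 to 1); they miss things now and then, are a little off and sometimes report something else, mostly with a low value. They report only what shows in the picture. A call takes as long as a camera call. They do not tell look-alikes from the thing itself.
- look_for(camera, target): "xyz" ([x, y, z] in m, in world coordinates, good to about 4 mm: the middle of the surface that is visible of it).
- landmark_of(camera, target): "xyz" ([x, y, z] in m, in world coordinates, good to about 4 mm: a listed point, or the origin of a listed thing).
The state is a dict: "time_s": time; "q": joint angles; "joint_vel": joint speeds; "joint_torque": joint torques, N m; "position": TCP position; "orientation": TCP orientation; "force": force on the tool from outside, world axes, zero at the start; "wrist_torque": the same for the moment, N m; "finger_gap": finger opening in m; "gripper_force": force on a finger pad.
Only numpy, scipy, OpenCV 4.12 (cv2) and the standard library are available. Lean on these libraries where they do the work, as an engineer would, in place of code of your own. Each camera call takes 0.05 s, during which the arm holds its last target. There are 200 camera calls.

## Working session

There is one attempt and no reset: what is moved stays moved. The work goes in short steps, Python scripts to look and compute and a tool call to move; the robot and the scene stay as the last step left them, time stands still between calls to the robot, and variables do not carry over. Pictures are saved under pics/ and viewed, at most 10 in all, crops included, and the job is handed in when it is done.

Besides the shell and the picture viewer there is one more tool, called after ">>>" by a JSON object that holds its "fn" and its "kwargs". send_rows: Moves the arm, as the interface text tells. Its arguments: {"type":"object","properties":{"commands":{"type":"array"},"hand":{"type":"number"},"squeeze":{"type":"number"}},"required":["commands"]}

```bash
mkdir -p pics; cat > h.py <<'E'
import numpy as np, cv2
from plant import manip, snapshot, get_calibration, look_for, landmark_of
def proj(c,P):
    P=np.atleast_2d(P).astype(float);T=np.array(c["world_to_cam"]);p=P@T[:3,:3].T+T[:3,3]
    s=np.c_[p[:,0]/-p[:,2],-p[:,1]/-p[:,2]];s*=1+c["k1"]*(s**2).sum(1,keepdims=True)
    K=np.array(c["intrinsics"]);return np.c_[s,np.ones(len(s))]@K[:2].T
def ray(c,uv,z):
    K=np.array(c["intrinsics"]);k=c["k1"]
    d=np.linalg.solve(K,np.array([uv[0],uv[1],1.]))[:2];s=d.copy()
    for _ in range(20): s=d/(1+k*(s@s))
    T=np.array(c["world_to_cam"]);R=T[:3,:3]
    o=-R.T@T[:3,3];v=R.T@np.array([s[0],-s[1],-1]);return o+v*(z-o[2])/v[2]
E
python3 - <<'E'
from h import *
ims=[]
for n in ["scene","side","wrist"]:
    im=snapshot(n);cv2.imwrite(f"pics/{n}0.png",im[:,:,::-1])
    c=get_calibration(n)
    for t in ["notched_cap_bar","plain_cap_bar","tray_in","housing_notched"]:
        for d in landmark_of(n,t): print(n,t,np.round(d["xyz"],3),round(d["confidence"],2),proj(c,d["xyz"])[0].round())
print(manip.get_state())
E
```

```text
scene notched_cap_bar [ 0.512 -0.028  0.087] 0.67 [221. 237.]
scene plain_cap_bar [ 0.642 -0.195  0.088] 0.68 [209. 184.]
scene tray_in [ 0.519 -0.355  0.002] 0.97 [283. 197.]
scene tray_in [ 0.484 -0.535  0.001] 0.75 [319. 171.]
scene housing_notched [ 0.51  -0.03   0.001] 0.84 [224. 272.]
side notched_cap_bar [ 0.514 -0.027  0.086] 0.86 [233. 144.]
side notched_cap_bar [ 0.513 -0.026  0.002] 0.58 [234. 166.]
side plain_cap_bar [ 0.644 -0.193  0.082] 0.6 [286. 182.]
side tray_in [ 0.517 -0.361  0.006] 0.68 [239. 257.]
side tray_in [ 0.481 -0.535  0.004] 0.63 [223. 331.]
side housing_notched [ 0.513 -0.025  0.001] 0.63 [234. 167.]
wrist notched_cap_bar [ 0.512 -0.029  0.085] 0.89 [125. 204.]
wrist plain_cap_bar [ 0.639 -0.2    0.085] 0.86 [266. 361.]
wrist housing_notched [ 0.514 -0.028 -0.003] 0.93 [154. 178.]
{'time_s': 0.75, 'q': array([-1.26094813e-01,  2.20356894e-01,  1.52645301e+00, -3.87030460e-05,
        1.39469522e+00, -1.26093003e-01]), 'joint_vel': array([-1.07671497e-03,  1.58200224e-03,  1.69614273e-03,  1.18461782e-03,
        7.62140393e-04, -6.00546155e-05]), 'joint_torque': array([-1.03697250e-03, -4.96750903e+01, -3.89681554e+01, -1.91983891e-04,
        9.25404674e-04,  3.88602882e-05]), 'position': array([ 6.25016869e-01, -1.48190871e-05,  2.50351276e-01]), 'orientation': array([2.22137053e+00, 2.22138156e+00, 3.69084703e-05]), 'force': array([-0.09404815, -0.06608824,  0.16935437]), 'wrist_torque': array([0.00077015, 0.03611586, 0.00330008]), 'gripper_force': 0.0, 'finger_gap': 0.08516517747072701}
```

View pics/scene0.png

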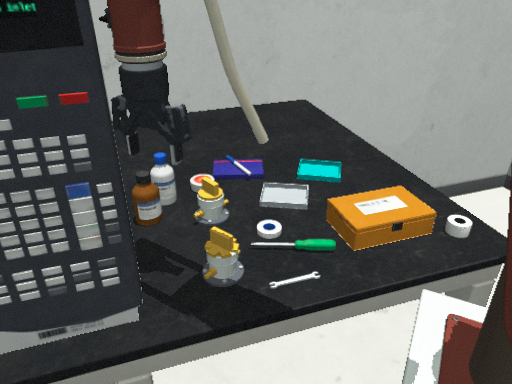

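View pics/wrist0.png

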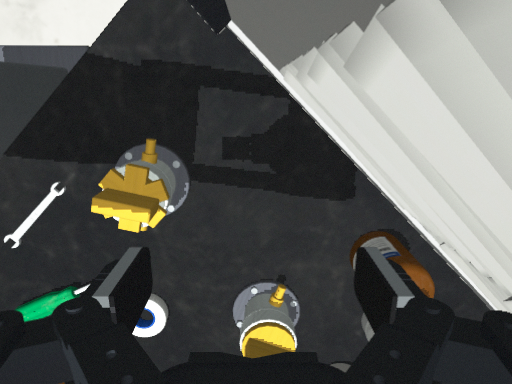

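The notched star-flange cap is at scene (221,237) and wrist (130,200). The plain round cap is at scene (209,184) and wrist (268,340). The steel tray is at scene (283,197), with a turquoise look-alike at (319,171). I'll confirm these in one crop and measure the bar direction.

```bash
python3 - <<'E'
from h import *
a=cv2.imread("pics/wrist0.png");b=cv2.imread("pics/scene0.png")
A=cv2.resize(a[130:250,75:205],None,fx=4,fy=4,interpolation=cv2.INTER_CUBIC)
B=cv2.resize(b[150:290,180:250],(240,480),interpolation=cv2.INTER_CUBIC)
cv2.imwrite("pics/crop0.png",np.hstack([A,B]))
for n in ["scene","side"]:
    T=np.array(get_calibration(n)["world_to_cam"]);print(n,(-T[:3,:3].T@T[:3,3]).round(3))
c=get_calibration("wrist")
for p in [(230,25),(300,95),(355,150),(512,312)]: print(p,ray(c,p,0).round(3))
# bar top models for angles
for th in range(-90,90,15):
    t=np.radians(th);d=np.array([np.cos(t),np.sin(t),0])*.025
    q=proj(c,np.array([[.512,-.028,.1]]+d*np.array([[1],[-1]])));q=(q-[75,130])*4
    print(th,q.round().tolist())
E
```

```text
scene [0.161 0.536 0.565]
side [ 0.519 -0.851  0.681]
(230, 25) [0.603 0.129 0.   ]
(300, 95) [0.675 0.062 0.   ]
(355, 150) [0.737 0.004 0.   ]
(512, 312) [ 0.953 -0.203  0.   ]
-90 [[187.0, 424.0], [161.0, 201.0]]
-75 [[217.0, 420.0], [130.0, 205.0]]
-60 [[244.0, 410.0], [102.0, 217.0]]
-45 [[266.0, 393.0], [80.0, 235.0]]
-30 [[283.0, 370.0], [64.0, 259.0]]
-15 [[292.0, 344.0], [56.0, 286.0]]
0 [[293.0, 315.0], [56.0, 315.0]]
15 [[287.0, 286.0], [64.0, 344.0]]
30 [[272.0, 259.0], [79.0, 370.0]]
45 [[251.0, 235.0], [101.0, 393.0]]
60 [[224.0, 217.0], [128.0, 410.0]]
75 [[193.0, 205.0], [157.0, 420.0]]
```

View pics/crop0.png

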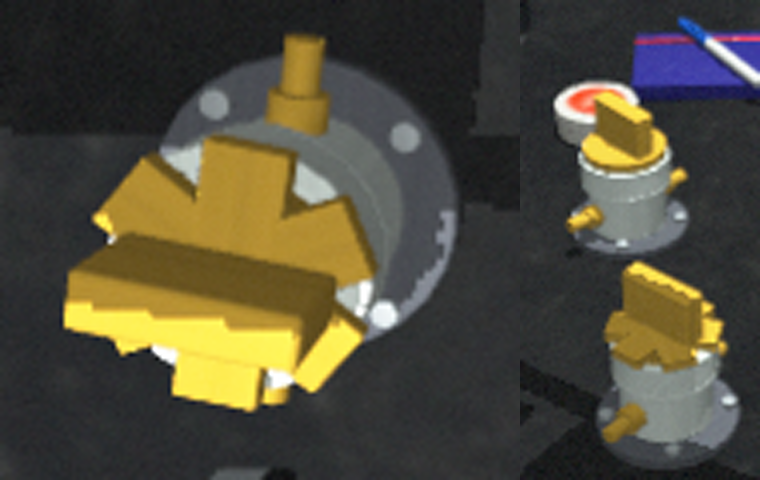

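Confirmed: the wrist image at (130,200) shows V notches, so that is the target. The cap at (268,340) has a smooth disc, so I leave it alone. The bar axis is about −12° to world x. I'll move above it with the jaws turned +78°.

>>> {"fn": "send_rows", "kwargs": {"commands": [[[-0.0095, -0.0023, -0.0042], [0, 0, 6.5]], [[-0.0095, -0.0023, -0.0042], [0, 0, 6.5]], [[-0.0095, -0.0023, -0.0042], [0, 0, 6.5]], [[-0.0095, -0.0023, -0.0042], [0, 0, 6.5]], [[-0.0095, -0.0023, -0.0042], [0, 0, 6.5]], [[-0.0095, -0.0023, -0.0042], [0, 0, 6.5]], [[-0.0095, -0.0023, -0.0042], [0, 0, 6.5]], [[-0.0095, -0.0023, -0.0042], [0, 0, 6.5]], [[-0.0095, -0.0023, -0.0042], [0, 0, 6.5]], [[-0.0095, -0.0023, -0.0042], [0, 0, 6.5]], [[-0.0095, -0.0023, -0.0042], [0, 0, 6.5]], [[-0.0095, -0.0023, -0.0042], [0, 0, 6.5]], [[0, 0, 0], [0, 0, 0]], [[0, 0, 0], [0, 0, 0]]], "hand": 0.7}}

```text
time_s: 1.92
position: [0.5109, -0.0276, 0.2]
orientation: [0.334, 3.124, 0.0]
force: [0.4, -0.5, 0.5]
finger_gap: 0.06
gripper_force: 0.0
```

```bash
python3 - <<'E'
from h import *
im=snapshot("wrist")[:,:,::-1].copy();c=get_calibration("wrist");s=manip.get_state()
for t in ["notched_cap_bar","housing_notched"]:
    for d in landmark_of("wrist",t): print(t,np.round(d["xyz"],3),round(d["confidence"],2),proj(c,d["xyz"])[0].round())
print(s["position"],s["orientation"],s["q"],s["time_s"])
def box(th,x=.512,y=-.028,z=.1):
    t=np.radians(th);R=np.array([[np.cos(t),-np.sin(t)],[np.sin(t),np.cos(t)]])
    P=np.array([[1,1],[-1,1],[-1,-1],[1,-1]])*[.025,.007]@R.T+[x,y];return proj(c,np.c_[P,np.full(4,z)])
big=cv2.resize(im,None,fx=1.5,fy=1.5)
for th,col in [(-12,(0,0,255)),(-20,(255,0,0))]:
    cv2.polylines(big,[(box(th)*1.5).astype(int)],True,col,1)
cv2.imwrite("pics/w1.png",big)
E
```

```text
notched_cap_bar [ 0.513 -0.033  0.087] 0.86 [247. 193.]
housing_notched [ 0.516 -0.028 -0.002] 0.68 [253. 168.]
[ 0.51147646 -0.02761998  0.20035067] [3.34279561e-01 3.12277101e+00 7.23170556e-05] [-2.08096273e-01 -9.13152000e-03  1.87111342e+00  1.51597581e-04
  1.27863948e+00 -1.56565673e+00] 1.9667
```

View pics/w1.png

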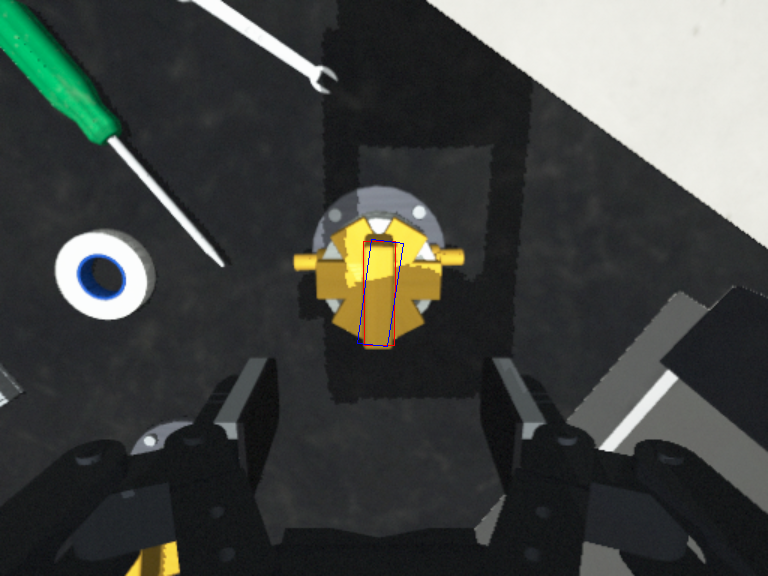

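The model box at −12° (red) sits on the bar at (378,293) in the 1.5× picture, and the bar lies about 1.5 mm further in +x. Next I descend so the fingertips end about 5 mm above the flange.

>>> {"fn": "send_rows", "kwargs": {"commands": [[[0.0005, 0, -0.018], [0, 0, 0]], [[0.0005, 0, -0.018], [0, 0, 0]], [[0.0005, 0, -0.018], [0, 0, 0]], [[0, 0, -0.018], [0, 0, 0]], [[0, 0, -0.014], [0, 0, 0]], [[0, 0, -0.01], [0, 0, 0]], [[0, 0, -0.006], [0, 0, 0]], [[0, 0, -0.004], [0, 0, 0]], [[0, 0, 0], [0, 0, 0]]]}}

```text
time_s: 2.82
position: [0.5125, -0.0275, 0.0935]
orientation: [-0.329, -3.124, -0.0]
force: [-1.0, 0.2, -0.0]
finger_gap: 0.0598
gripper_force: 0.0
```

>>> {"fn": "send_rows", "kwargs": {"commands": [[[0, 0, 0], [0, 0, 0]], [[0, 0, 0], [0, 0, 0]], [[0, 0, 0], [0, 0, 0]], [[0, 0, 0], [0, 0, 0]], [[0, 0, 0], [0, 0, 0]], [[0, 0, 0], [0, 0, 0]], [[0, 0, 0], [0, 0, 0]], [[0, 0, 0], [0, 0, 0]]], "hand": 0, "squeeze": 45}}

```text
time_s: 3.48
position: [0.5132, -0.0277, 0.0948]
orientation: [0.328, 3.123, -0.0]
force: [-0.2, 0.8, 4.9]
finger_gap: 0.0131
gripper_force: 44.7
```

The bar is gripped with little side load. Now I turn it clockwise by 84°.

>>> {"fn": "send_rows", "kwargs": {"commands": [[[0, 0, 0], [0, 0, -5]], [[0, 0, 0], [0, 0, -5]], [[0, 0, 0], [0, 0, -5]], [[0, 0, 0], [0, 0, -5]]]}}

```text
time_s: 3.82
position: [0.5133, -0.0278, 0.0948]
orientation: [0.872, 3.016, -0.0]
force: [-0.1, -0.4, 5.8]
finger_gap: 0.0129
gripper_force: 44.8
```

```bash
python3 -c "
from h import *
s=manip.get_state();print({k:s[k] for k in ['position','orientation','force','wrist_torque','finger_gap']})"
```

```text
{'position': array([ 0.51331801, -0.02781458,  0.09482111]), 'orientation': array([ 8.71547960e-01,  3.01628402e+00, -5.20688009e-05]), 'force': array([-0.14370803, -0.41323879,  5.84658317]), 'wrist_torque': array([-0.0406356 ,  0.04648585,  0.08669807]), 'finger_gap': 0.012938033534899302}
```

It turns freely. I'll turn the remaining 64° and then make a slow test lift.

>>> {"fn": "send_rows", "kwargs": {"commands": [[[0, 0, 0], [0, 0, -6]], [[0, 0, 0], [0, 0, -6]], [[0, 0, 0], [0, 0, -6]], [[0, 0, 0], [0, 0, -6]], [[0, 0, 0], [0, 0, -6]], [[0, 0, 0], [0, 0, -6]], [[0, 0, 0], [0, 0, -6]], [[0, 0, 0], [0, 0, -6]], [[0, 0, 0], [0, 0, -6]], [[0, 0, 0], [0, 0, -5]], [[0, 0, 0], [0, 0, -5]], [[0, 0, 0], [0, 0, 0]], [[0, 0, 0], [0, 0, 0]]]}}

```text
time_s: 4.9
position: [0.5132, -0.0279, 0.0948]
orientation: [2.334, 2.101, 0.001]
force: [-0.9, 0.3, 5.8]
finger_gap: 0.0135
gripper_force: 44.8
```

>>> {"fn": "send_rows", "kwargs": {"commands": [[[0, 0, 0.002], [0, 0, 0]], [[0, 0, 0.002], [0, 0, 0]], [[0, 0, 0.002], [0, 0, 0]], [[0, 0, 0.002], [0, 0, 0]], [[0, 0, 0], [0, 0, 0]]]}}

```text
time_s: 5.32
position: [0.5125, -0.0276, 0.1021]
orientation: [2.335, 2.102, 0.0]
force: [0.0, 0.5, -0.8]
finger_gap: 0.0136
gripper_force: 43.9
```

It lifts freely, with only about its weight showing. I'll raise it, then carry it above the tray.

>>> {"fn": "send_rows", "kwargs": {"commands": [[[0, 0, 0.008], [0, 0, 0]], [[0, 0, 0.012], [0, 0, 0]], [[0, 0, 0.016], [0, 0, 0]], [[0, 0, 0.016], [0, 0, 0]], [[0, 0, 0.016], [0, 0, 0]], [[0, 0, 0.016], [0, 0, 0]], [[0, 0, 0.012], [0, 0, 0]], [[0, 0, 0.008], [0, 0, 0]], [[0, 0, 0], [0, 0, 0]]]}}

```text
time_s: 6.07
position: [0.5137, -0.0278, 0.2086]
orientation: [2.332, 2.1, 0.004]
force: [1.0, -0.3, -0.5]
finger_gap: 0.0129
gripper_force: 44.3
```

```bash
python3 - <<'E'
from h import *
im=snapshot("side")[:,:,::-1].copy();c=get_calibration("side")
for t in ["notched_cap_bar","tray_in","plain_cap_bar"]:
    for d in landmark_of("side",t): print(t,np.round(d["xyz"],3),round(d["confidence"],2),proj(c,d["xyz"])[0].round())
for x in (.458,.578):
  for y in (-.308,-.408): cv2.circle(im,tuple(proj(c,[x,y,.016])[0].astype(int)),2,(0,0,255),1)
cv2.imwrite("pics/side1.png",cv2.resize(im,None,fx=1.5,fy=1.5));print(manip.get_state()["position"])
E
```

```text
notched_cap_bar [ 0.514 -0.029  0.194] 0.74 [231. 110.]
tray_in [ 0.484 -0.531  0.003] 0.95 [225. 329.]
tray_in [ 0.514 -0.36   0.004] 0.66 [237. 257.]
plain_cap_bar [ 0.644 -0.194  0.08 ] 0.81 [286. 183.]
[ 0.51177143 -0.02745923  0.20477428]
```

View pics/side1.png

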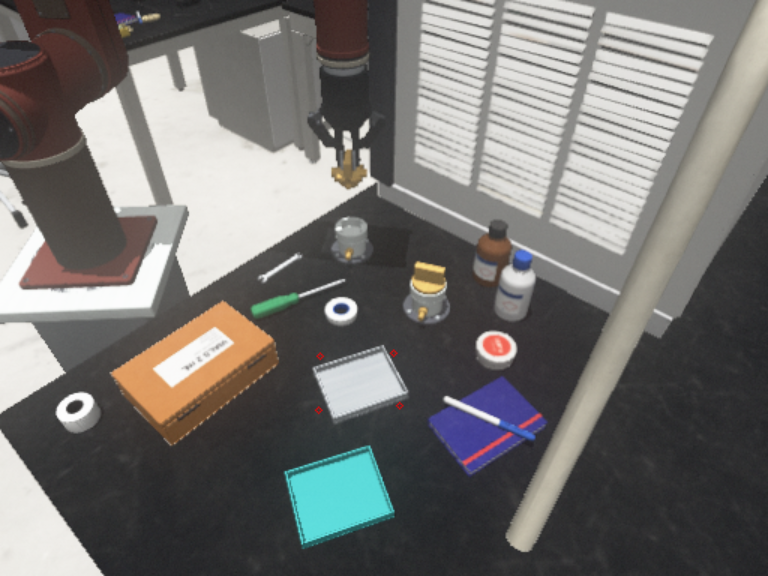

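The cap is off and the housing at (350,235) is bare. The tray centre at (360,382) matches the estimate, and the tray is slightly yawed. I'll check clearance to the orange box and the pole before moving.

```bash
python3 - <<'E'
from h import *
c=get_calibration("side");d=get_calibration("scene")
print("tray c",ray(c,(240,257),.008)); print("tray corners",[ray(c,(u/1.5,v/1.5),.016).round(3)[:2] for u,v in [(314,372),(384,348),(407,385),(333,420)]])
for z in (.04,.06,.08): print("box",z,[ray(c,(u/1.5,v/1.5),z).round(3)[:2] for u,v in [(273,345),(220,305)]])
print("box bottom",[ray(c,(u/1.5,v/1.5),0).round(3)[:2] for u,v in [(277,360),(175,437)]])
# pole: line = intersection of two planes
def cam(c): 
    T=np.array(c["world_to_cam"]);return -T[:3,:3].T@T[:3,3]
def plane(c,a,b):
    o=cam(c);n=np.cross(ray(c,a,-1)-o,ray(c,b,-1)-o);n/=np.linalg.norm(n);return n,n@o
n1,k1=plane(c,(350,362),(458,140));n2,k2=plane(d,(262,138),(232,65))
for z in (0,.2,.4,.6,.8):
    print("pole",z,np.linalg.solve(np.array([n1[:2],n2[:2]]),[k1-n1[2]*z,k2-n2[2]*z]).round(3))
E
```

```text
tray c [ 0.52027874 -0.3625925   0.008     ]
tray corners [array([ 0.45 , -0.338]), array([ 0.562, -0.297]), array([ 0.592, -0.372]), array([ 0.479, -0.426])]
box 0.04 [array([ 0.387, -0.3  ]), array([ 0.291, -0.206])]
box 0.06 [array([ 0.391, -0.317]), array([ 0.298, -0.226])]
box 0.08 [array([ 0.395, -0.334]), array([ 0.305, -0.246])]
box bottom [array([ 0.387, -0.298]), array([ 0.252, -0.43 ])]
pole 0 [ 0.7   -0.631]
pole 0.2 [ 0.749 -0.568]
pole 0.4 [ 0.799 -0.504]
pole 0.6 [ 0.849 -0.441]
pole 0.8 [ 0.899 -0.377]
```

>>> {"fn": "send_rows", "kwargs": {"commands": [[[0, -0.01, 0], [0, 0, 0]], [[0, -0.016, 0], [0, 0, 0]], [[0, -0.02, 0], [0, 0, 0]], [[0.0005, -0.02, 0], [0, 0, 0]], [[0.0005, -0.02, 0], [0, 0, 0]], [[0.0005, -0.02, 0], [0, 0, 0]], [[0.0005, -0.02, 0], [0, 0, 0]], [[0.0005, -0.02, 0], [0, 0, 0]], [[0.0005, -0.02, 0], [0, 0, 0]], [[0.0005, -0.02, 0], [0, 0, 0]], [[0.0005, -0.02, 0], [0, 0, 0]], [[0.0005, -0.02, 0], [0, 0, 0]], [[0.0005, -0.02, 0], [0, 0, 0]], [[0.0005, -0.02, 0], [0, 0, 0]], [[0.0005, -0.02, 0], [0, 0, 0]], [[0, -0.02, 0], [0, 0, 0]], [[0, -0.016, 0], [0, 0, 0]], [[0, -0.01, 0], [0, 0, 0]], [[0, 0, 0], [0, 0, 0]], [[0, 0, 0], [0, 0, 0]]]}}

```text
time_s: 7.93
position: [0.5181, -0.3596, 0.2053]
orientation: [-2.334, -2.1, -0.0]
force: [-0.5, 0.5, -1.4]
finger_gap: 0.0133
gripper_force: 44.3
```

>>> {"fn": "send_rows", "kwargs": {"commands": [[[0, 0, -0.012], [0, 0, 0]], [[0, 0, -0.018], [0, 0, 0]], [[0, 0, -0.02], [0, 0, 0]], [[0, 0, -0.02], [0, 0, 0]], [[0, 0, -0.02], [0, 0, 0]], [[0, 0, -0.018], [0, 0, 0]], [[0, 0, -0.012], [0, 0, 0]], [[0, 0, -0.006], [0, 0, 0]], [[0, 0, 0], [0, 0, 0]], [[0, 0, 0], [0, 0, 0]], [[0, 0, 0], [0, 0, 0]]]}}

```text
time_s: 8.85
position: [0.5193, -0.3601, 0.0813]
orientation: [2.333, 2.101, 0.0]
force: [0.3, 0.2, -1.2]
finger_gap: 0.0131
gripper_force: 44.3
```

```bash
python3 - <<'E'
from h import *
im=snapshot("side")[:,:,::-1].copy()
print(manip.get_state()["position"],manip.get_state()["force"])
for d in landmark_of("side","notched_cap_bar"): print(np.round(d["xyz"],3),round(d["confidence"],2))
cv2.imwrite("pics/side2.png",cv2.resize(im[170:320,160:330],None,fx=4,fy=4))
E
```

```text
[ 0.51939077 -0.3602571   0.08150705] [1.20923469 0.16764774 0.00280874]
[ 0.519 -0.358  0.071] 0.79
```

View pics/side2.png

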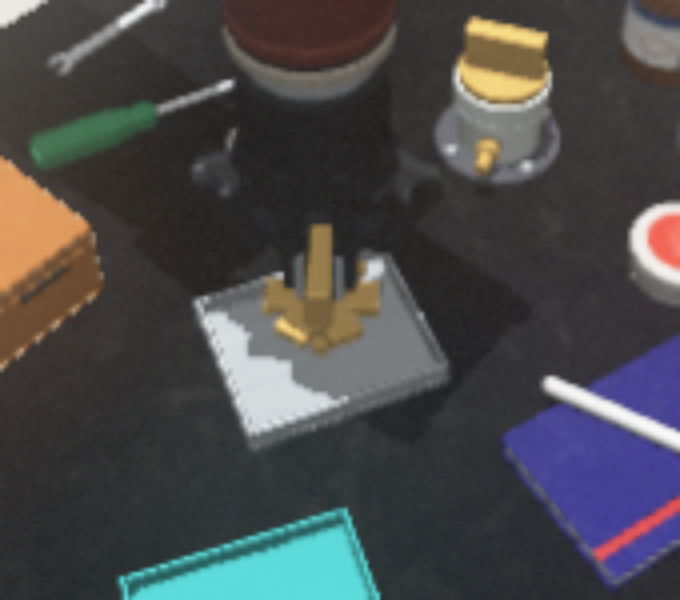

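The cap hangs upright and centred over the steel tray (crop (320,310)). Now I lower it, slowly at the end.

>>> {"fn": "send_rows", "kwargs": {"commands": [[[0, 0, -0.006], [0, 0, 0]], [[0, 0, -0.007], [0, 0, 0]], [[0, 0, -0.006], [0, 0, 0]], [[0, 0, -0.003], [0, 0, 0]], [[0, 0, -0.002], [0, 0, 0]], [[0, 0, -0.001], [0, 0, 0]], [[0, 0, 0], [0, 0, 0]], [[0, 0, 0], [0, 0, 0]]]}}

```text
time_s: 9.62
position: [0.5186, -0.3597, 0.055]
orientation: [2.334, 2.102, -0.0]
force: [-0.1, 0.1, -1.0]
finger_gap: 0.0132
gripper_force: 44.3
```

>>> {"fn": "send_rows", "kwargs": {"commands": [[[0, 0, -0.0005], [0, 0, 0]], [[0, 0, -0.0005], [0, 0, 0]], [[0, 0, -0.0005], [0, 0, 0]], [[0, 0, -0.0005], [0, 0, 0]], [[0, 0, 0], [0, 0, 0]]]}}

```text
time_s: 10.03
position: [0.5185, -0.3596, 0.0529]
orientation: [2.335, 2.102, 0.0]
force: [-0.1, 0.1, -1.2]
finger_gap: 0.0133
gripper_force: 44.3
```

>>> {"fn": "send_rows", "kwargs": {"commands": [[[0, 0, -0.0005], [0, 0, 0]], [[0, 0, 0], [0, 0, 0]], [[0, 0, -0.0005], [0, 0, 0]], [[0, 0, 0], [0, 0, 0]]]}}

```text
time_s: 10.37
position: [0.5187, -0.3596, 0.0528]
orientation: [2.334, 2.102, -0.0]
force: [-1.9, 2.1, 5.9]
finger_gap: 0.0132
gripper_force: 45.3
```

Contact: about 6 N upward. I'll release gently with a partial opening and then withdraw.

>>> {"fn": "send_rows", "kwargs": {"commands": [[[0, 0, 0], [0, 0, 0]], [[0, 0, 0], [0, 0, 0]], [[0, 0, 0], [0, 0, 0]], [[0, 0, 0], [0, 0, 0]], [[0, 0, 0], [0, 0, 0]], [[0, 0, 0], [0, 0, 0]]], "hand": 0.55}}

```text
time_s: 10.87
position: [0.5184, -0.3596, 0.0517]
orientation: [-2.335, -2.102, 0.0]
force: [0.0, -0.7, 0.0]
finger_gap: 0.0473
gripper_force: 0.0
```

>>> {"fn": "send_rows", "kwargs": {"commands": [[[0, 0, 0.004], [0, 0, 0]], [[0, 0, 0.008], [0, 0, 0]], [[0, 0, 0.014], [0, 0, 0]], [[0, 0, 0.02], [0, 0, 0]], [[0, 0, 0.02], [0, 0, 0]], [[0, 0, 0.02], [0, 0, 0]], [[0, 0, 0.02], [0, 0, 0]], [[0, 0, 0.02], [0, 0, 0]], [[0, 0, 0.012], [0, 0, 0]], [[0, 0, 0.006], [0, 0, 0]], [[0, 0, 0], [0, 0, 0]], [[0, 0, 0], [0, 0, 0]]]}}

```text
time_s: 11.87
position: [0.5184, -0.3595, 0.1957]
orientation: [-2.335, -2.102, -0.0]
force: [-0.1, 0.5, 0.4]
finger_gap: 0.0468
gripper_force: 0.0
```

```bash
python3 - <<'E'
from h import *
im=snapshot("side")[:,:,::-1].copy()
print(manip.get_state()["force"])
for d in landmark_of("side","notched_cap_bar"): print(np.round(d["xyz"],3),round(d["confidence"],2))
cv2.imwrite("pics/side3.png",cv2.resize(im[130:300,160:330],None,fx=3.4,fy=3.4))
E
```

```text
[ 0.04920255  0.05645701 -0.1052324 ]
[ 0.521 -0.357  0.04 ] 0.68
```

View pics/side3.png

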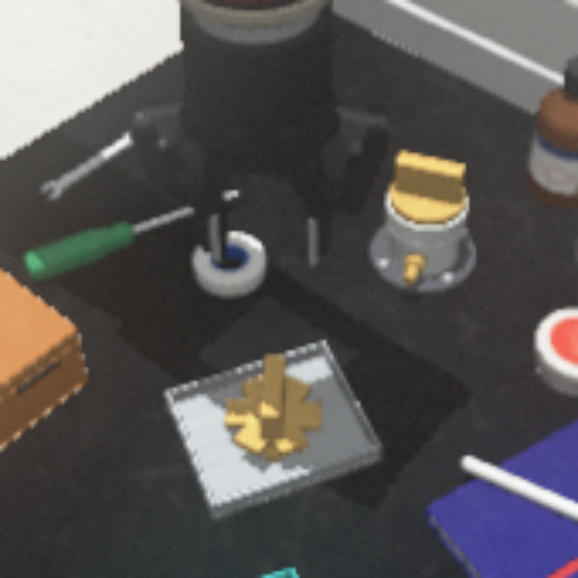

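The cap stands bar upward in the steel tray (crop (275,410)). The gripper is clear and the plain cap is untouched.

```bash
python3 -c "
from plant import manip
print(manip.hand_in())"
```

```text
the job is handed in; nothing more can be done
None
```

The notched cap was unscrewed clockwise and set down bar upward in the steel tray; the plain cap was left screwed on, and the job was handed in about 12 s into the 42 s limit.

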